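Roll the lamp drum up the ramp to the test block

TASK

Push the brass lamp drum from the foot of the wooden ramp up the slope and over the crest, until it drops into the seat against the brass test block under the ceramic socket, then leave it there and take the hand away. Push it from behind with the fingers in one steady, unhurried movement, keeping them against it so that it never rolls freely on the slope, and do not grasp or lift it. Leave the bulb, the shade ring, the green pane and the bronze bracket where they are.

Things in the scene. Friction and masses are not known exactly. Their poses are not given: they have to be found in the camera images.
- drum: closed hammered-brass cylinder with copper bands and dots, 90 mm in diameter, 140 mm long, 0.3 to 0.65 kg, rolls freely. Origin at its centre; its own y is the cylinder's axis (x, z turn as it rolls). Starts lying across the flat landing at the ramp's foot, axis along the ramp's y within 0.03 rad, centre 57 mm above the counter
- ramp: fixed wooden ramp, 398 mm long with its brass block, 170 mm wide. Origin on the counter under it; x points uphill (level), y across, z up. Along x: foot lip, top z = 18 mm, from -190 to -178 mm; flat landing, z = 12 mm, to -90 mm; slope to the crest, z = 32 mm at +70 mm; seat; brass block from +138 to +208 mm. Side rails 8 mm high run along both sides, 150 mm apart
- slope: the sloping deck (7.1 degrees, 160 mm run, 20 mm rise), fixed to the ramp. Origin in the middle of its upper surface (ramp x = -10 mm, z = 22 mm); x points up the slope, y across, z square to the deck; the drum's centre is 45 mm above the deck while it rolls there
- crest (a point): middle of the crest edge, at ramp x = +70 mm, z = 32 mm, axes as the ramp's. Beyond it a 5 mm step leads down to the seat. Released before its centre has passed the crest, the drum rolls back down; past it, it drops into the seat by itself and stays
- seat (a point): middle of the seat floor under the seated drum, at ramp x = +92 mm, z = 27 mm, axes as the ramp's. The seat is flat, from the crest to the block. The seated drum's centre is 45 mm above this point, within about 1.5 mm to either side along x
- stop (a point): point on the upright face of the brass test block that stops the drum, at ramp x = +138 mm, z = 72 mm, axes as the ramp's. The block is 70 mm deep, 130 mm wide, its top at z = 95 mm, and carries a white ceramic bayonet socket 40 mm wide (48 mm at its copper foot) standing at ramp x = +183 mm up to z = 136 mm
- bulb: bystander: clear glass bulb standing upright on a round wooden foot 68 mm wide, 119 mm tall, loose; origin under the foot
- shade_ring: bystander: brass shade ring lying flat, 100 mm outside, 84 mm inside, 30 mm high, loose; origin at the centre of its underside
- pane: bystander: green glass pane lying flat, 90 x 110 x 5 mm, loose; origin at the centre of its underside
- bracket: bystander: bronze wall bracket lying on the counter, about 110 x 90 x 30 mm, loose; origin at its underside near the middle
There are look-alikes about, which are no part of the job. There is more than one size of the drum; the one meant has the size given above.

How it is judged:
By the outcome, as a careful person would: the job done as asked, in the order asked, and still so for the second after the job is handed in, with the robot touching nothing.
It also fails if it takes over 42 s, if anything falls off the work surface, if the arm or the gripper's body presses on something with over 40 N, if the wrist force passes 120 N, or if a joint passes its speed limit or range.

ROBOT

A 6-joint arm with a two-finger parallel gripper is mounted at the origin on the work surface. World frame = base frame: x ahead of the robot, y to its left, z up, the work surface at z = 0. Lengths are in mm, angles in rad, forces in N, time in s.
With the tool pointing down it reaches from about 300 to 775 mm from the base axis. Payload 14.6 kg.
Tool frame: the origin (TCP) lies midway between the tips of the shut fingers; the grasp point (between the pads) lies 19 mm behind it (manip.hold_point_z is the distance from the TCP to the grasp point, in mm); z points along the fingers, y is the direction in which the jaws open and shut (so a half turn about z gives the same grasp; the last joint's range is limited). The gripper opens to 94 mm and grips with 3 to 60 N. Pads are 16 mm wide; open, the fingers measure 119 mm over their backs; the gripper's body (75 mm by 177 mm) begins 78 mm behind the grasp point.
Start: joints at [1.172, 0.3, 1.521, -0, 1.321, -0.067], TCP at [179.157, 519.992, 205.446] pointing down, gripper open.
Joint ranges: [-3.03, 3.03], [-0.79, 2.21], [0.23, 2.52], [-1.04, 4.18], [0, 3.07], [-2.55, 2.55]. Speed limits (rad/s): [2.22, 2.22, 2.57, 3.14, 3.14, 3.14].

INTERFACE

Orientations are given as [roll, pitch, yaw] about the fixed x, y, z axes, in that order (R = Rz(yaw) Ry(pitch) Rx(roll)).
In Python, from cell import manip gives the robot as it stands.
- The arm moves only by the shell command python3 -m crank 'ROWS' [OPENING] [FORCE]. ROWS is JSON, a list of rows, each an object with "offset": the shift along the world's x, y, z in m, a list of three; "spin": the turn about the world's z in degrees. In form: [{"offset": [dx, dy, dz], "spin": spin}, ...]. A call has exactly 8 rows; each row is the pose to reach, as a shift and turn from the pose measured when the call began; what a row does not reach only later rows make up. A row lasts 1/12 s, in which the tool goes at most 41.7 mm and 7.16 degrees, less where a joint would pass 70% of its speed; a pose out of reach is approached as far as the arm can. A call with a gripper value outside its range is refused whole. OPENING is the opening, from 0 (shut) to 1 (fully open), set as the call begins (- or left out, the last holds). The fingers move at their own pace and stop on an object; FORCE is the grip in N (left out, the last holds). Time passes only in rows, so rows that repeat a pose let the fingers close, or fill a call up. It gives the time, the measured TCP pose, the force and the opening at its end, in the units of the state.
- manip.read_state(): the state, without advancing time (a new reading comes with each control period).
- manip.camera(name): name is "scene" or "top" or "wrist"; returns a dict with "pixels" (400x640x3 uint8, red, green, blue), "fx", "fy", "cx", "cy" (pixels), "k1" (the pictures are not rectified: a ray, as slopes to the right and down, at radius r is drawn at 1 + k1 r^2 times it, then the intrinsics apply), "extrinsics" (4x4, takes a point from world to camera coordinates); the wrist camera has in their place "hand_eye" (4x4, takes a point from camera to tool coordinates, whose origin is the TCP and whose axes are the flange's). Camera axes: x right, y down, z forward; pixel columns grow to the right and rows downward; lengths in mm; the calibration is good to about 2 mm. A picture is of the moment at which its call begins: read the wrist's pose just before it. There is no depth.
- manip.sign_off(): hands the job in, once; it reports no verdict.
Trained networks look in a picture, given as the dict that the camera call returned (one of the last four; its "shot" number tells which), for a name from the list of things; names that differ only in an ending like _2 or _b are one class to them, and where a whole thing is asked for, a point or a joint stands for the part that bears it (a point fixed in the world has none). Each returns a list of dicts, best first, with "conf" (0 to 1); they miss things now and then, are a little off and sometimes report something else, mostly with a low value. They report only what shows in the picture. A call takes as long as a camera call. They do not tell look-alikes from the thing itself.
- manip.search_frame(picture, name): "location" ([x, y, z] in mm, in world coordinates, good to about 4 mm: the middle of the surface that is visible of it).
- manip.masks_of(picture, name): "mask" (400x640 bool, what is visible of it).
The state is a dict: "clock": time; "joints": joint angles; "qd": joint speeds; "effort": joint torques, N m; "eef_pos": TCP position; "eef_rot": TCP orientation; "wrist_force": force on the tool from outside, world axes, zero at the start; "moment": the same for the moment, N m; "finger_gap": finger opening in mm.
Only numpy, scipy, OpenCV 4.12 (cv2) and the standard library are available. Lean on these libraries where they do the work, as an engineer would, in place of code of your own. Each camera call takes 0.05 s, during which the arm holds its last target. There are 200 camera calls.

## Working session

There is one attempt and no reset: what is moved stays moved. The work goes in short steps, Python scripts to look and compute and a shell command to move; the robot and the scene stay as the last step left them, time stands still between calls to the robot, and variables do not carry over. Pictures are saved under pics/ and viewed, about 8 in all and at most 12, crops included, and the job is handed in when it is done.

```bash
mkdir -p pics; ls
cat > h.py <<'E'
import numpy as np, cv2
from cell import manip
def save(p,n): cv2.imwrite('pics/'+n,p["pixels"][:,:,::-1])
def cam(p):
    K=np.array([[p['fx'],0,p['cx']],[0,p['fy'],p['cy']],[0,0,1.]]); return K,np.array([p['k1'],0,0,0.])
def proj(p,X,E=None):
    K,d=cam(p); E=np.array(p['extrinsics']) if E is None else E
    return cv2.projectPoints(np.array(X,float).reshape(-1,3),cv2.Rodrigues(E[:3,:3])[0],E[:3,3],K,d)[0].reshape(-1,2)
def ray(p,uv,z,E=None):
    K,d=cam(p); E=np.array(p['extrinsics']) if E is None else E
    n=cv2.undistortPoints(np.array(uv,float).reshape(-1,1,2),K,d).reshape(-1,2)
    R=E[:3,:3];c=-R.T@E[:3,3]; D=np.c_[n,np.ones(len(n))]@R
    return c+D*((z-c[2])/D[:,2])[:,None]
E
python3 - <<'E'
from h import *
print(manip.read_state())
a=manip.camera("scene");b=manip.camera("top")
save(a,'s1.png');save(b,'t1.png')
for n,p in(('scene',a),('top',b)):
    print(n,proj(p,[[400,0,0],[400,300,0],[700,0,0]]).round())
    for t in["drum","ramp","slope","crest","seat","stop","bulb","shade_ring","pane","bracket"]:
        try:
            for r in manip.search_frame(p,t):print(t,np.round(r['location']),round(r['conf'],2),proj(p,r['location']).round())
        except Exception as e: print(t,e)
E
```

```text
pics
{'clock': 0.0, 'joints': array([ 1.17243880e+00,  3.00488004e-01,  1.52158984e+00, -1.57682662e-05,
        1.32067994e+00, -6.66203438e-02]), 'qd': array([-2.68142484e-04,  7.55837568e-04, -6.94174401e-04,  6.70013403e-05,
       -1.95174384e-03, -5.66519310e-04]), 'effort': array([-4.54082314e-03, -5.31827080e+01, -3.52723968e+01,  7.06325099e-02,
        2.46755633e-02, -4.32681884e-05]), 'eef_pos': array([179.04270728, 519.76493373, 204.87334671]), 'eef_rot': array([-3.14042909e+00, -6.23251225e-05,  2.80985935e+00]), 'wrist_force': array([ 1.14312383,  0.02665326, -0.38666105]), 'moment': array([-0.02277025, -0.03483203, -0.02415964]), 'finger_gap': 94.13001368030667}
scene [[295. 182.]
 [365. 146.]
 [369. 239.]]
drum [ 669. -392.   52.] 0.96 [[224. 306.]]
drum [ 583. -206.   88.] 0.62 [[273. 227.]]
drum [ 519. -369.   53.] 0.6 [[198. 256.]]
ramp [540. -28.  25.] 0.74 [[319. 204.]]
crest [537. -26.  25.] 0.89 [[319. 203.]]
seat [529. -24.  22.] 0.92 [[318. 202.]]
stop [535. -25.  26.] 0.98 [[319. 203.]]
bulb [377. -74.  63.] 0.55 [[268. 172.]]
bulb [677.  80.  17.] 0.17 [[3
[... 172 characters left out ...]
 [[384. 215.]]
top [[298. 286.]
 [164. 283.]
 [301. 150.]]
drum [ 556. -178.   97.] 0.83 [[386. 212.]]
drum [ 499. -359.   56.] 0.78 [[472. 242.]]
drum [ 652. -378.   56.] 0.6 [[479. 169.]]
ramp [512. -20.  29.] 0.66 [[308. 234.]]
slope [526. -74.  21.] 0.85 [[333. 228.]]
crest [513. -23.  28.] 0.58 [[309. 234.]]
seat [514. -22.  27.] 0.85 [[309. 233.]]
stop [517. -26.  25.] 0.71 [[311. 232.]]
stop [715. -18.   5.] 0.68 [[309. 143.]]
bulb [367. -63. 109.] 0.98 [[327. 309.]]
shade_ring [ 736. -191.   30.] 0.95 [[388. 132.]]
shade_ring [714. -17.   1.] 0.6 [[309. 144.]]
pane [714. -21.   5.] 0.61 [[310. 144.]]
pane [510. -20.  29.] 0.56 [[308. 235.]]
bracket [668.  97.  12.] 0.79 [[256. 163.]]
```

Run:
```python
import cv2
a=cv2.imread('pics/t1.png')[80:360,190:540]; cv2.imwrite('pics/t1c.png',cv2.resize(a,None,fx=2.2,fy=2.2*.95 if 0 else 2.1))
```

```text
(no output)
```

View pics/s1.png

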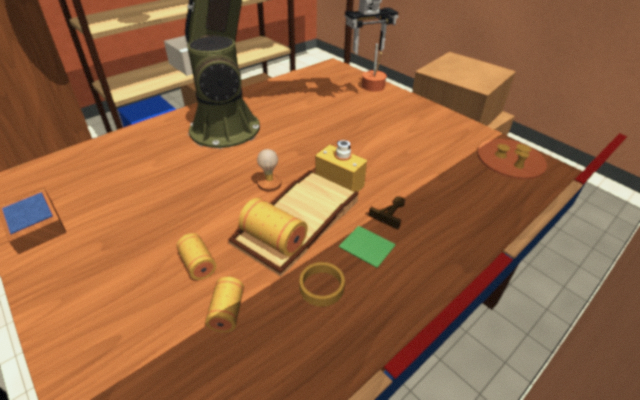

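View pics/t1c.png

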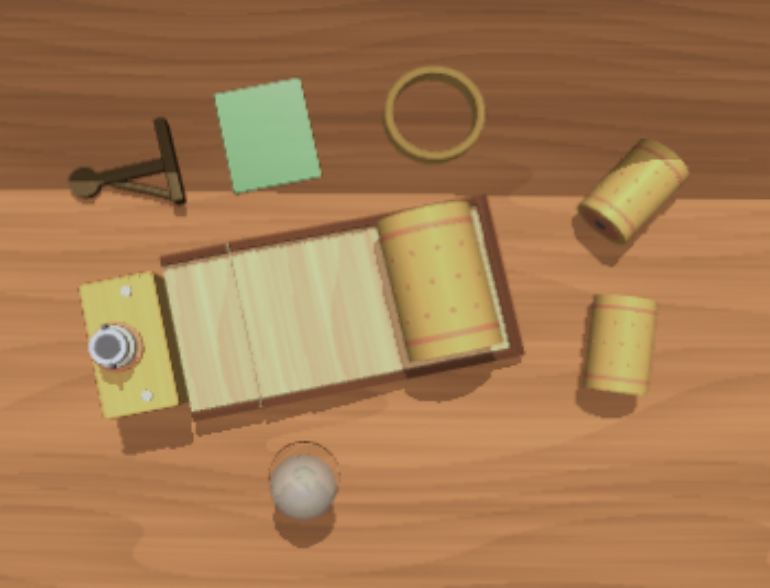

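The drum meant is the one on the ramp, at top pixel (386,212) and scene (273,227). The other two, at top (472,242) and (479,169), are smaller and lie on the counter. Uphill runs left in the top view, towards the socket at about (241,245). Next I fit the ramp pose and enlarge the drum to confirm its size.

Run:
```python
from h import *
from scipy.optimize import least_squares
p=manip.camera("top")
crop=np.array([[486,196],[522,353],[229,245],[261,406],[80,287],[152,272],[178,403],[105,418]])
uv=crop/[2.2,2.1]+[190,80]
L=np.array([[-190,-85,18],[-190,85,18],[70,-75,32],[70,75,32],[208,65,95],[138,65,95],[138,-65,95],[208,-65,95.]])
# image up=+x world; ramp x ~ +y world => ramp y ~ -x world
L[0,1]=-85;L[1,1]=85;L[2,1]=-75;L[3,1]=75;L[4:,1]=[-65,-65,65,65]
def T(v,P):
    c,s=np.cos(v[2]),np.sin(v[2]);return P@np.array([[c,-s,0],[s,c,0],[0,0,1]]).T+[v[0],v[1],0]
f=least_squares(lambda v:(proj(p,T(v,L))-uv).ravel(),[520,-30,1.75],x_scale=[100,100,1],loss='soft_l1')
v=f.x;print(v,np.degrees(v[2]));print((proj(p,T(v,L))-uv).round(1))
np.save('ramp.npy',v)
rs=sorted(manip.masks_of(p,"drum"),key=lambda r:-r['mask'].sum())
for r in rs:
    y,x=np.nonzero(r['mask']);print(r['conf'],len(x),x.mean(),y.mean())
m=rs[0]['mask'];(c,wh,a)=cv2.minAreaRect(np.argwhere(m)[:,::-1].astype(np.float32));print(c,wh,a)
def sil(x,y,z=57,yaw=0):
    t=np.linspace(0,2*np.pi,60);P=np.concatenate([np.c_[45*np.cos(t),0*t+s,45*np.sin(t)] for s in(-70,70)])
    cc,ss=np.cos(yaw),np.sin(yaw);P=P@np.array([[cc,-ss,0],[ss,cc,0],[0,0,1]]).T+[x,y,z]
    return cv2.convexHull(proj(p,T(v,P)).astype(np.float32))
def er(q):
    h=sil(q[0],q[1],57,q[2]);a=np.zeros(m.shape,np.uint8);cv2.fillPoly(a,[np.round(h*16).astype(int)],1,shift=4);return (a.astype(bool)^m).sum()
from scipy.optimize import minimize
b=min((minimize(er,[x,0,0],method='Nelder-Mead',options=dict(initial_simplex=[[x,0,0],[x+8,0,0],[x,8,0],[x,0,.03]])) for x in(-140,-130,-120)),key=lambda r:r.fun)
print(b.x,b.fun)
img=p['pixels'][:,:,::-1].copy()
cv2.polylines(img,[np.round(sil(b.x[0],b.x[1],57,b.x[2])).astype(int)],True,(255,0,0))
for q in proj(p,T(v,L)): cv2.circle(img,tuple(np.round(q).astype(int)),1,(0,0,255),-1)
cv2.imwrite('pics/c2.png',cv2.resize(img[150:310,210:450],None,fx=3.3,fy=3.3))
for n,q in(('drum',[b.x[0],b.x[1],57]),('finger start TCP',[b.x[0]-45-8-6,b.x[1],40]),('crest',[70,0,32]),('end TCP',[82-53,0,55]),('ux',None)):
    print(n,T(v,np.array([q],float)).round(1) if q else (np.cos(v[2]),np.sin(v[2])))
```

```text
[525.7809272  -74.84960038   1.78783629] 102.43547360998848
[[ 0.  -1.3]
 [ 1.4  0.8]
 [ 0.2  3.5]
 [-0.3 -3.8]
 [-1.3 -1. ]
 [ 0.1 -1. ]
 [ 0.7  1.2]
 [-0.8  1.1]]
0.97 3087 389.1347586653709 213.12277291869128
0.76 1390 471.3388489208633 243.931654676259
0.71 1324 477.4569486404834 170.80664652567975
(389.0556335449219, 212.9755859375) (72.25525665283203, 43.85819625854492) 77.61924743652344
[-1.18029338e+02 -4.16993170e+00 -5.34589156e-03] 89.0
drum [[ 555.3 -189.2   57. ]]
finger start TCP [[ 568.  -246.8   40. ]]
crest [[510.7  -6.5  32. ]]
end TCP [[519.5 -46.5  55. ]]
ux (np.float64(-0.21533997434129398), np.float64(0.9765391417914034))
```

View pics/c2.png

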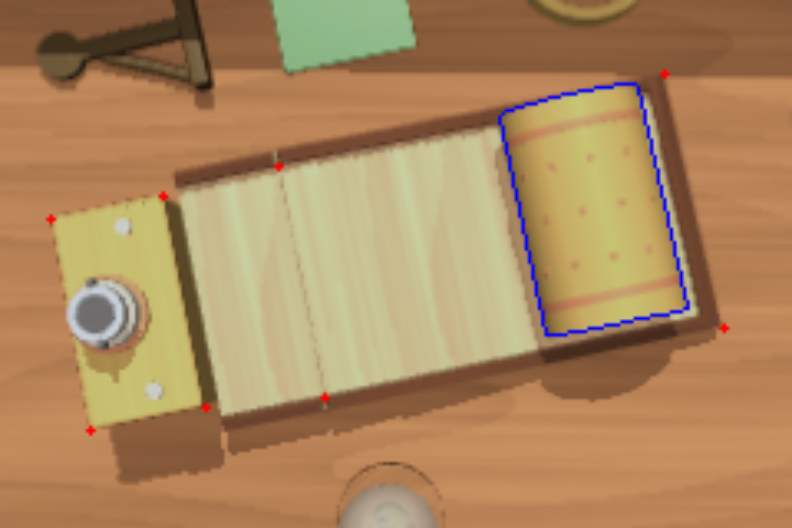

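The 90 × 140 mm outline fits the drum on the ramp, at about (390,212) in the full frame, so it is the right one. The ramp fit is good too, with block and lip residuals of about 1 px. Now I move above the point behind the drum.

```bash
python3 -m crank '[{"offset":[0.016,-0.032,0],"spin":-2.4},{"offset":[0.033,-0.065,0],"spin":-4.9},{"offset":[0.049,-0.097,0],"spin":-7.3},{"offset":[0.065,-0.130,0],"spin":-9.8},{"offset":[0.082,-0.162,0],"spin":-12.2},{"offset":[0.098,-0.195,0],"spin":-14.6},{"offset":[0.114,-0.227,0],"spin":-17.1},{"offset":[0.130,-0.260,0],"spin":-19.5}]' 1
python3 -m crank '[{"offset":[0.016,-0.032,0],"spin":-2.4},{"offset":[0.033,-0.065,0],"spin":-4.9},{"offset":[0.049,-0.097,0],"spin":-7.3},{"offset":[0.065,-0.130,0],"spin":-9.8},{"offset":[0.082,-0.162,0],"spin":-12.2},{"offset":[0.098,-0.195,0],"spin":-14.6},{"offset":[0.114,-0.227,0],"spin":-17.1},{"offset":[0.130,-0.260,0],"spin":-19.5}]'
```

```text
clock: 1.87
eef_pos: [309.5, 258.4, 205.6]
eef_rot: [3.141, 0.0, 2.468]
wrist_force: [0.3, 0.2, 0.7]
finger_gap: 93.9
clock: 2.53
eef_pos: [440.0, -3.4, 205.9]
eef_rot: [3.141, 0.001, 2.125]
wrist_force: [0.5, 1.5, -0.4]
finger_gap: 94.6
```

```bash
python3 -m crank '[{"offset":[0.017,-0.035,0],"spin":-2.6},{"offset":[0.036,-0.070,0],"spin":-5.2},{"offset":[0.053,-0.105,0],"spin":-7.8},{"offset":[0.071,-0.140,0],"spin":-10.4},{"offset":[0.089,-0.175,0],"spin":-13},{"offset":[0.107,-0.210,0],"spin":-15.6},{"offset":[0.120,-0.235,0],"spin":-17.5},{"offset":[0.131,-0.257,0],"spin":-19.3}]'
python3 - <<'E'
from h import *
v=np.load('ramp.npy')
s=manip.read_state();w=manip.camera("wrist")
print(s['eef_pos'],s['eef_rot'])
from scipy.spatial.transform import Rotation as R
B=np.eye(4);B[:3,:3]=R.from_euler('xyz',s['eef_rot']).as_matrix();B[:3,3]=s['eef_pos']
E=np.linalg.inv(B@np.array(w['hand_eye']))
def T(P):
    c,q=np.cos(v[2]),np.sin(v[2]);return np.array(P,float)@np.array([[c,-q,0],[q,c,0],[0,0,1]]).T+[v[0],v[1],0]
img=w['pixels'][:,:,::-1].copy()
t=np.linspace(0,2*np.pi,60);P=np.concatenate([np.c_[45*np.cos(t)-118,0*t+k-4,45*np.sin(t)+57] for k in(-70,70)])
cv2.polylines(img,[np.round(cv2.convexHull(proj(w,T(P),E).astype(np.float32))).astype(int)],True,(255,0,0))
for q in([-190,-85,18],[-190,85,18],[-178,-75,12],[-178,75,12],[70,-75,32],[70,75,32]):
    u=proj(w,T([q]),E)[0];print(q,u.round())
    if abs(u).max()<2000: cv2.circle(img,tuple(np.round(u).astype(int)),3,(0,0,255),-1)
cv2.imwrite('pics/w1.png',img)
E
```

```text
clock: 3.2
eef_pos: [571.5, -262.5, 205.3]
eef_rot: [3.141, 0.0, 1.785]
wrist_force: [-0.5, 0.7, 0.4]
finger_gap: 94.0
[ 571.45913934 -262.52931544  205.34893384] [3.14078392e+00 3.07132160e-04 1.78524293e+00]
[-190, -85, 18] [385. 176.]
[-190, 85, 18] [240. 176.]
[-178, -75, 12] [376. 165.]
[-178, 75, 12] [249. 165.]
[70, -75, 32] [388. -84.]
[70, 75, 32] [234. -83.]
```

View pics/w1.png

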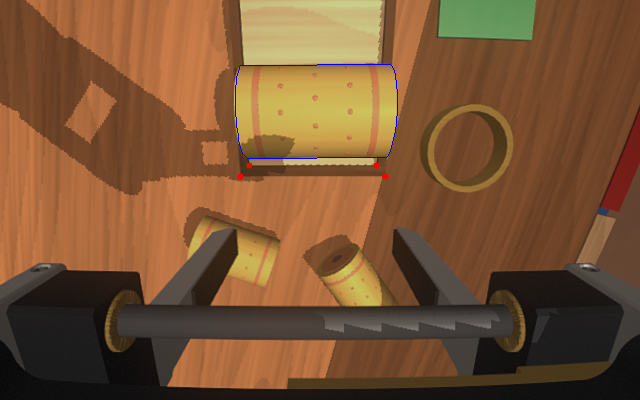

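The projected drum and ramp outlines lie on the picture, with the drum at about (316,110) and the foot lip along row 176. The area under the fingers is clear, so I descend.

```bash
python3 -m crank '[{"offset":[0,0,-0.020],"spin":0.1},{"offset":[0,0,-0.043],"spin":0.1},{"offset":[0,0,-0.066],"spin":0.1},{"offset":[0,0,-0.089],"spin":0.1},{"offset":[0,0,-0.112],"spin":0.1},{"offset":[0,0,-0.135],"spin":0.1},{"offset":[0,0,-0.152],"spin":0.1},{"offset":[0,0,-0.163],"spin":0.1}]'
```

```text
clock: 3.92
eef_pos: [571.4, -264.8, 39.7]
eef_rot: [-3.14, -0.001, 1.783]
wrist_force: [0.1, -0.3, -1.4]
finger_gap: 94.0
```

```bash
python3 -m crank '[{"offset":[-0.0005,0.002,0],"spin":0.1},{"offset":[-0.001,0.004,0],"spin":0.3},{"offset":[-0.0015,0.006,0],"spin":0.3},{"offset":[-0.002,0.009,0],"spin":0.3},{"offset":[-0.0025,0.012,0],"spin":0.3},{"offset":[-0.003,0.014,0],"spin":0.3},{"offset":[-0.0035,0.016,0],"spin":0.3},{"offset":[-0.004,0.018,0],"spin":0.3}]'
python3 -m crank '[{"offset":[-0.0003,0.0015,0],"spin":0},{"offset":[-0.0006,0.003,0],"spin":0},{"offset":[-0.001,0.0045,0],"spin":0},{"offset":[-0.0013,0.006,0],"spin":0},{"offset":[-0.0016,0.0075,0],"spin":0},{"offset":[-0.002,0.009,0],"spin":0},{"offset":[-0.0023,0.0105,0],"spin":0},{"offset":[-0.0026,0.012,0],"spin":0}]'
python3 - <<'E'
from h import *
v=np.load('ramp.npy');s=manip.read_state();d=s['eef_pos'][:2]-v[:2];c,q=np.cos(v[2]),np.sin(v[2])
print('tcp ramp',c*d[0]+q*d[1],-q*d[0]+c*d[1],s['eef_pos'][2],s['eef_rot'][2]-v[2],s['wrist_force'])
w=manip.camera("wrist");save(w,'w2.png')
E
```

```text
clock: 4.58
eef_pos: [567.5, -246.7, 40.0]
eef_rot: [-3.141, -0.0, 1.789]
wrist_force: [-0.2, -0.4, 0.4]
finger_gap: 93.8
clock: 5.25
eef_pos: [564.9, -234.5, 40.0]
eef_rot: [-3.141, -0.0, 1.789]
wrist_force: [0.3, 0.1, 0.6]
finger_gap: 94.2
tcp ramp -164.2898704376094 -3.7799082506070434 40.02876665144934 0.0008040547298824308 [0.26738146 0.13071192 0.62098872]
```

View pics/w2.png

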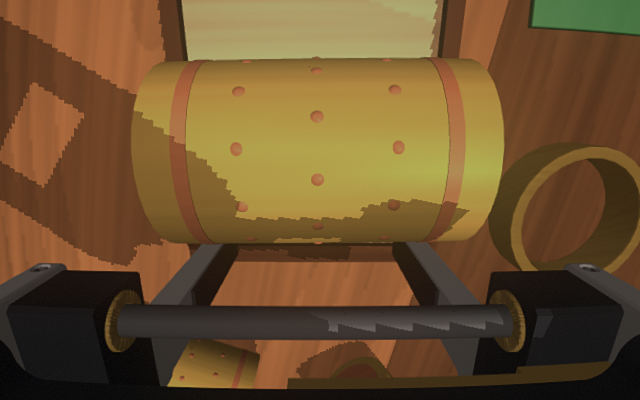

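The fingers are against the rear of the drum at both contacts, around pixels (215,245) and (415,245), and it sits square. Now the steady push.

```bash
python3 -m crank '[{"offset":[-0.0004,0.0017,0],"spin":0},{"offset":[-0.0008,0.0037,0],"spin":0},{"offset":[-0.0013,0.0059,0],"spin":0},{"offset":[-0.0018,0.0083,0.001],"spin":0},{"offset":[-0.0024,0.0109,0.001],"spin":0},{"offset":[-0.003,0.0137,0.001],"spin":0},{"offset":[-0.0037,0.0167,0.001],"spin":0},{"offset":[-0.0043,0.0197,0.001],"spin":0}]'
python3 -m crank '[{"offset":[-0.0007,0.003,0.0003],"spin":0},{"offset":[-0.0013,0.006,0.0006],"spin":0},{"offset":[-0.002,0.009,0.0009],"spin":0},{"offset":[-0.0026,0.012,0.0012],"spin":0},{"offset":[-0.0033,0.015,0.0015],"spin":0},{"offset":[-0.004,0.018,0.0018],"spin":0},{"offset":[-0.0046,0.021,0.0021],"spin":0},{"offset":[-0.0053,0.024,0.0024],"spin":0}]'
python3 - <<'E'
from h import *
v=np.load('ramp.npy');s=manip.read_state();d=s['eef_pos'][:2]-v[:2];c,q=np.cos(v[2]),np.sin(v[2])
print('tcp ramp',c*d[0]+q*d[1],-q*d[0]+c*d[1],s['eef_pos'][2],s['eef_rot'][2]-v[2],s['wrist_force'])
E
```

```text
clock: 5.97
eef_pos: [560.5, -214.4, 41.1]
eef_rot: [-3.141, -0.0, 1.789]
wrist_force: [-0.9, -3.1, 1.4]
finger_gap: 93.9
clock: 6.63
eef_pos: [555.2, -190.1, 43.6]
eef_rot: [-3.141, -0.0, 1.789]
wrist_force: [0.9, -2.9, 2.5]
finger_gap: 94.3
tcp ramp -118.92008678675172 -3.8558176593456217 43.57815213472845 0.0010140329573828932 [ 0.86883502 -2.94306807  2.45283796]
```

```bash
python3 -m crank '[{"offset":[-0.0007,0.003,0.0003],"spin":0},{"offset":[-0.0013,0.006,0.0006],"spin":0},{"offset":[-0.002,0.009,0.0009],"spin":0},{"offset":[-0.0026,0.012,0.0012],"spin":0},{"offset":[-0.0033,0.015,0.0015],"spin":0},{"offset":[-0.004,0.018,0.0018],"spin":0},{"offset":[-0.0046,0.021,0.0021],"spin":0},{"offset":[-0.0053,0.024,0.0024],"spin":0}]'
python3 -m crank '[{"offset":[-0.0007,0.003,0.0003],"spin":0},{"offset":[-0.0013,0.006,0.0006],"spin":0},{"offset":[-0.002,0.009,0.0009],"spin":0},{"offset":[-0.0026,0.012,0.0012],"spin":0},{"offset":[-0.0033,0.015,0.0015],"spin":0},{"offset":[-0.004,0.018,0.0018],"spin":0},{"offset":[-0.0046,0.021,0.0021],"spin":0},{"offset":[-0.0053,0.024,0.0024],"spin":0}]'
python3 -m crank '[{"offset":[-0.0007,0.003,0.0003],"spin":0},{"offset":[-0.0013,0.006,0.0006],"spin":0},{"offset":[-0.002,0.009,0.0009],"spin":0},{"offset":[-0.0026,0.012,0.0012],"spin":0},{"offset":[-0.0033,0.015,0.0015],"spin":0},{"offset":[-0.004,0.018,0.0018],"spin":0},{"offset":[-0.0046,0.021,0.0021],"spin":0},{"offset":[-0.0053,0.024,0.0024],"spin":0}]'
python3 - <<'E'
from h import *
v=np.load('ramp.npy');s=manip.read_state();d=s['eef_pos'][:2]-v[:2];c,q=np.cos(v[2]),np.sin(v[2])
print('tcp ramp',c*d[0]+q*d[1],-q*d[0]+c*d[1],s['eef_pos'][2],s['eef_rot'][2]-v[2],s['wrist_force'])
w=manip.camera("wrist");save(w,'w3.png')
E
```

```text
clock: 7.3
eef_pos: [549.8, -165.8, 46.0]
eef_rot: [-3.141, -0.0, 1.789]
wrist_force: [0.0, -4.5, 3.0]
finger_gap: 93.7
clock: 7.97
eef_pos: [544.4, -141.5, 48.4]
eef_rot: [-3.141, -0.0, 1.789]
wrist_force: [0.4, -3.3, 3.0]
finger_gap: 93.6
clock: 8.63
eef_pos: [539.1, -117.3, 50.9]
eef_rot: [-3.141, -0.0, 1.789]
wrist_force: [0.8, -3.4, 3.1]
finger_gap: 93.8
tcp ramp -44.26795856261961 -3.829416113214714 50.85927598099068 0.0009901702029484483 [ 0.81048962 -3.4068033   3.07127177]
```

View pics/w3.png

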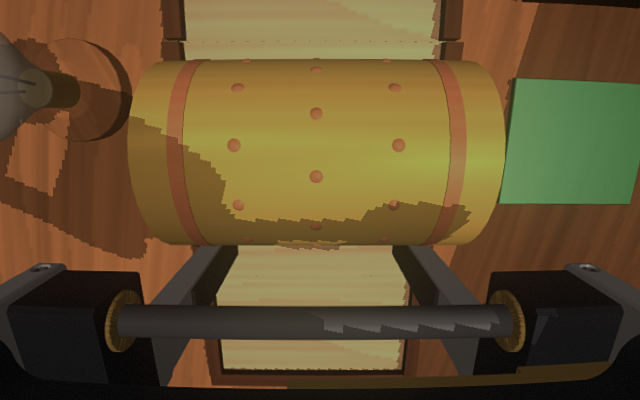

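The drum is still square and in contact, with the crest line just ahead of it at row 42. I carry on.

```bash
python3 -m crank '[{"offset":[-0.0007,0.003,0.0003],"spin":0},{"offset":[-0.0013,0.006,0.0006],"spin":0},{"offset":[-0.002,0.009,0.0009],"spin":0},{"offset":[-0.0026,0.012,0.0012],"spin":0},{"offset":[-0.0033,0.015,0.0015],"spin":0},{"offset":[-0.004,0.018,0.0018],"spin":0},{"offset":[-0.0046,0.021,0.0021],"spin":0},{"offset":[-0.0053,0.024,0.0024],"spin":0}]'
python3 -m crank '[{"offset":[-0.0007,0.003,0.0003],"spin":0},{"offset":[-0.0013,0.006,0.0006],"spin":0},{"offset":[-0.002,0.009,0.0009],"spin":0},{"offset":[-0.0026,0.012,0.0012],"spin":0},{"offset":[-0.0033,0.015,0.0015],"spin":0},{"offset":[-0.004,0.018,0.0018],"spin":0},{"offset":[-0.0046,0.021,0.0021],"spin":0},{"offset":[-0.0053,0.024,0.0024],"spin":0}]'
python3 -m crank '[{"offset":[-0.0007,0.003,0],"spin":0},{"offset":[-0.0013,0.006,0],"spin":0},{"offset":[-0.002,0.009,0],"spin":0},{"offset":[-0.0026,0.012,0],"spin":0},{"offset":[-0.0033,0.015,0],"spin":0},{"offset":[-0.004,0.018,0],"spin":0},{"offset":[-0.0046,0.021,0],"spin":0},{"offset":[-0.005,0.023,0],"spin":0}]'
python3 - <<'E'
from h import *
v=np.load('ramp.npy');s=manip.read_state();d=s['eef_pos'][:2]-v[:2];c,q=np.cos(v[2]),np.sin(v[2])
print('tcp ramp',c*d[0]+q*d[1],-q*d[0]+c*d[1],s['eef_pos'][2],s['eef_rot'][2]-v[2],s['wrist_force'])
w=manip.camera("wrist");save(w,'w4.png')
E
```

```text
clock: 9.35
eef_pos: [533.5, -92.4, 53.2]
eef_rot: [-3.141, -0.001, 1.789]
wrist_force: [1.4, -3.5, 2.7]
finger_gap: 93.8
clock: 10.02
eef_pos: [528.1, -68.1, 55.6]
eef_rot: [-3.141, -0.001, 1.789]
wrist_force: [1.2, -3.5, 3.1]
finger_gap: 93.9
clock: 10.68
eef_pos: [523.0, -44.6, 55.5]
eef_rot: [-3.14, -0.001, 1.789]
wrist_force: [-0.9, 0.2, 0.4]
finger_gap: 94.1
tcp ramp 30.161054825328694 -3.7683699070136414 55.546410541747676 0.0013272934908468148 [-0.90495942  0.21329242  0.40416113]
```

View pics/w4.png

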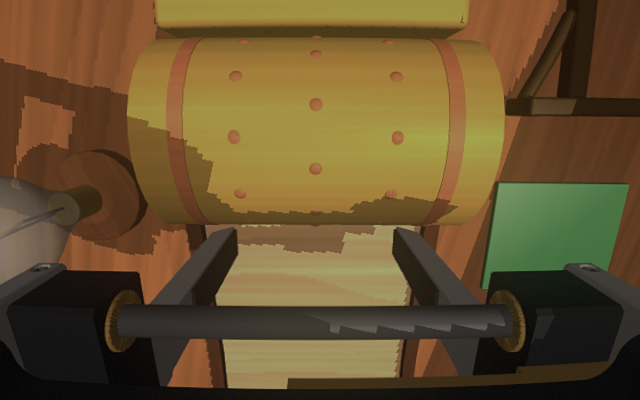

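The drum has gone over the crest. The force is near zero, there is a gap to the fingers at row 225, and the drum lies square against the block at row 35. I back off and rise.

```bash
python3 -m crank '[{"offset":[0.0005,-0.002,0],"spin":0},{"offset":[0.0014,-0.006,0],"spin":0},{"offset":[0.0027,-0.012,0],"spin":0},{"offset":[0.004,-0.018,0],"spin":0},{"offset":[0.0053,-0.024,0.002],"spin":0},{"offset":[0.0066,-0.030,0.006],"spin":0},{"offset":[0.008,-0.036,0.012],"spin":0},{"offset":[0.009,-0.041,0.020],"spin":0}]'
python3 -m crank '[{"offset":[0,-0.005,0.020],"spin":0},{"offset":[0,-0.01,0.040],"spin":0},{"offset":[0,-0.015,0.060],"spin":0},{"offset":[0,-0.02,0.080],"spin":0},{"offset":[0,-0.025,0.100],"spin":0},{"offset":[0,-0.03,0.115],"spin":0},{"offset":[0,-0.032,0.125],"spin":0},{"offset":[0,-0.033,0.130],"spin":0}]'
python3 -m crank '[{"offset":[0.02,-0.02,0],"spin":0},{"offset":[0.04,-0.04,0],"spin":0},{"offset":[0.05,-0.06,0],"spin":0},{"offset":[0.05,-0.08,0],"spin":0},{"offset":[0.05,-0.10,0],"spin":0},{"offset":[0.05,-0.115,0],"spin":0},{"offset":[0.05,-0.12,0],"spin":0},{"offset":[0.05,-0.12,0],"spin":0}]'
python3 - <<'E'
from h import *
v=np.load('ramp.npy');p=manip.camera("top");a=manip.camera("scene")
def T(P):
    c,q=np.cos(v[2]),np.sin(v[2]);return np.array(P,float)@np.array([[c,-q,0],[q,c,0],[0,0,1]]).T+[v[0],v[1],0]
for n in["bulb","shade_ring","pane","bracket"]:
    print(n,[np.round(r['location']) for r in manip.search_frame(p,n)][:2])
rs=[(round(r['conf'],2),np.round(r['location'])) for r in manip.search_frame(p,"drum")];print(rs)
t=np.linspace(0,2*np.pi,60)
o=[]
for q in(p,a):
    img=q['pixels'][:,:,::-1].copy();P=np.concatenate([np.c_[45*np.cos(t)+92,0*t+k-4,45*np.sin(t)+72] for k in(-70,70)])
    cv2.polylines(img,[np.round(cv2.convexHull(proj(q,T(P)).astype(np.float32))).astype(int)],True,(255,0,0));o.append(img)
cv2.imwrite('pics/e.png',np.hstack([cv2.resize(o[0][90:330,200:440],(400,400)),cv2.resize(o[1][110:310,220:420],(400,400))]))
E
```

```text
clock: 11.4
eef_pos: [532.0, -86.3, 76.0]
eef_rot: [-3.14, -0.001, 1.789]
wrist_force: [0.0, -0.1, -0.9]
finger_gap: 93.9
clock: 12.07
eef_pos: [532.3, -119.8, 207.9]
eef_rot: [3.141, 0.0, 1.788]
wrist_force: [0.1, -0.1, 0.0]
finger_gap: 94.1
clock: 12.73
eef_pos: [582.0, -240.5, 207.5]
eef_rot: [-3.141, -0.0, 1.787]
wrist_force: [0.7, 0.4, 0.2]
finger_gap: 93.8
bulb [array([ 737., -187.,   32.]), array([528., -84.,  23.])]
shade_ring [array([ 737., -193.,   27.])]
pane [array([716., -23.,   5.])]
bracket [array([669.,  95.,  12.])]
[(0.57, array([513.,  20., 110.]))]
```

View pics/e.png

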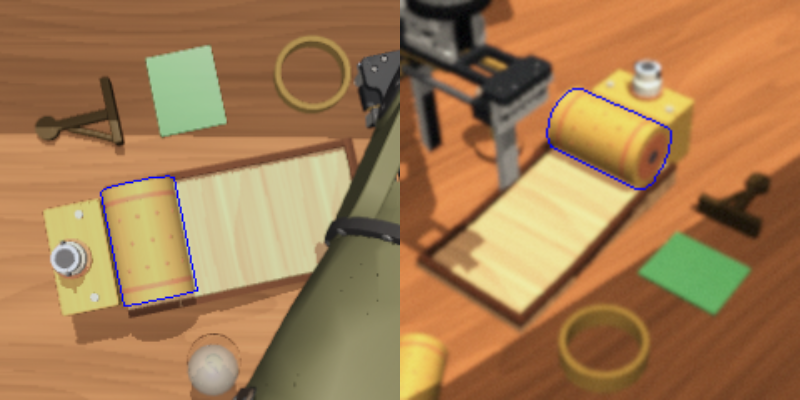

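In both views the drum fills the predicted seated outline, against the block. The bulb, ring, pane and bracket are where they were, and the hand is clear.

```bash
python3 -c "
from cell import manip
s=manip.read_state();print(s['clock'],s['wrist_force'],abs(s['qd']).max());print(manip.sign_off())"
```

```text
13.0833 [0.49955901 0.45774029 0.52203454] 0.0023955063225278433
the job is handed in; nothing more can be done
None
```

The drum is seated against the brass block, and I handed the job in at 13.1 s. I pushed it with the backs of the open fingers in one steady movement of about 36 mm/s. It went up the slope and over the crest without being grasped or lifted, and the push force stayed around 3–5 N.

**Final checks:**
- **Drum:** it fills the predicted seated outline in both the top and scene views, square against the block.
- **Shade ring, pane and bracket:** the detector places them within 2 mm of where they started.
- **Bulb:** the detector did not find it in the final top picture and returned two false hits. In that picture it is plainly still standing in its place, clear of the arm.
- **Hand:** it is about 200 mm above the counter, touching nothing, with wrist force under 1 N.

**One doubt:** in the wrist pictures during the push the drum's dots looked almost unchanged, so it may have slid partly rather than rolled. It stayed against the fingers in the pictures and force readings on the slope.

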